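Nest the boat-shaped parts tray onto its stack

ROBOT

A 7-joint arm with a two-finger parallel gripper is mounted at the origin on a cart in front of the work surface, level with it; the furniture and walls round the work are solid. World frame = base frame: x ahead of the robot, y to its left, z up, the work surface at z = 0. Lengths are in m, angles in rad, forces in N, time in s.
With the tool pointing down it reaches from about 0.4 to 0.9 m from the base axis. Payload 5.6 kg.
Tool frame: the origin (TCP) lies midway between the tips of the shut fingers; the grasp point (between the pads) lies 19 mm behind it; y points along the fingers, z is the direction in which the jaws open and shut, and the axes are right-handed (so a half turn about y gives the same grasp; the last joint's range is limited). The gripper opens to 92 mm and grips with 3 to 60 N. Pads are 20 mm wide; open, the fingers measure 128 mm over their backs; the gripper's body (75 mm by 189 mm) begins 69 mm behind the grasp point.
Start: joints at [1.11, 0.468, -0.012, 1.603, 0.006, 1.071, -0.056], TCP at [0.264, -0.594, 0.215] pointing down, gripper open.
Joint ranges: [-2.53, 2.53], [-0.31, 2.02], [-1.57, 1.55], [0.28, 2.44], [-1.29, 4.43], [0.15, 1.84], [-2.92, 2.92]. Speed limits (rad/s): [2.57, 2.57, 3.14, 3.14, 3.14, 3.14, 3.14].

INTERFACE

Orientations are given as a 3x3 rotation matrix whose columns are the frame's x, y, z axes.
In Python, from station import env, effector, solver, viewer, workorder, search_frame, tip_of gives the robot as it stands. Calls block until the motion is done:
- env.reach(position, orientation): joint-space move of the TCP to a pose.
- env.movel(position, frame=None, rate=0.15): straight line of the TCP; frame=None keeps the orientation; rate is the mean speed in m/s.
- env.goto_joints(angles): joint-space move.
- effector.release() and effector.grasp(squeeze=None): open the fingers fully, or close them until they stop; squeeze is the grip in N (None keeps the last).
- env.pause(seconds).
- solver.inverse_kinematics(position, orientation): joint angles nearest the present ones, or None.
- env.sense(): the state.
- viewer.read_camera(name): name is "side" or "top"; returns (picture, depth): 420x560x3 uint8, red, green, blue; 420x560 float32, m along the optical axis (not along the pixel's ray), 0 where there is no reading.
- viewer.camera_info(name): a dict with "intrinsics" (3x3 intrinsics, pixels), "dist_coeffs" ([k1, k2, p1, p2, k3] as OpenCV has them; the pictures are not rectified), "eye" and "rotation" of the camera in the world. Camera axes: x right, y up, looking along -z (the intrinsics and any distortion apply to the point x, -y, -z); pixel columns grow to the right and rows downward; lengths in m; the calibration is good to about 2 mm. A picture is of the moment at which its call begins. camera_info takes no time and is no camera call.
A pose or a line that the arm cannot do raises env.PlanningError and nothing moves.
- workorder.finish_job(): hands the job in, once; it reports no verdict.
Trained networks look in the newest picture that a camera, given by its name, has taken for a name from the list of things; names that differ only in an ending like _2 or _b are one class to them, and where a whole thing is asked for, a point or a joint stands for the part that bears it (a point fixed in the world has none). Each returns a list of dicts, best first, with "score" (0 to 1); they miss things now and then, are a little off and sometimes report something else, mostly with a low value. They report only what shows in the picture. A call takes as long as a camera call. They do not tell look-alikes from the thing itself.
- search_frame(camera, name): "at" ([x, y, z] in m, in world coordinates, good to about 4 mm: the middle of the surface that is visible of it).
- tip_of(camera, name): "at" ([x, y, z] in m, in world coordinates, good to about 4 mm: a listed point, or the origin of a listed thing).
The state is a dict: "t": time; "joint_positions": joint angles; "joint_velocities": joint speeds; "tau": joint torques, N m; "ee_pos": TCP position; "tcp_rot": TCP orientation; "wrist_force": force on the tool from outside, world axes, zero at the start; "moment": the same for the moment, N m; "gripper_width": finger opening in m.
Only numpy, scipy, OpenCV 4.12 (cv2) and the standard library are available. Lean on these libraries where they do the work, as an engineer would, in place of code of your own. Each camera call takes 0.05 s, during which the arm holds its last target.

TASK

Tidy the empty parts trays: two trays with one square end and one rounded, pointed end already stand nested on the plywood base. Take the loose tray with that same outline, turn it so that its pointed end lies over theirs, and nest it fully home in the top of the stack, level and let go. Leave the oblong tray, which is square at both ends and does not fit, where it stands.

Things in the scene. Friction and masses are not known exactly. Their poses are not given: they have to be found in the camera images.
- loose_tray: Tray to nest: open, grey, upright; 110 long, 56 wide, 46 high; square at -x, parallel sides to x=+5, then a half ellipse to a rounded point at +x. Top 26 mm: upright band, wall 3, to grip across its sides. Below, a step 5.5 inward (rests on the rim under it), then a taper to a foot 11 in: 8 mm play at entry, 2.5 when home. 0.12 kg. Origin: underside centre, mid length; +x to the point, z up.
- oblong_tray: Bystander: loose grey plastic tray of the same size and build (110 x 56 x 46 mm), but square at both ends. Origin: centre of the underside; +x along its length, y across, z up.
- tray_stack: Fixed: plywood base 120 x 80 x 12 mm with two trays like loose_tray nested on it. The top rim is 84 mm above the board; its band is open inside to 20 mm depth or more. Origin: underside of the plywood, straight below the trays' origins; +x to their pointed end, y across, z up. A tray fully home has the same axes, its origin 64 mm above this one, its rim 110 mm above the board.
Not all that is in view belongs to the job. Leave any green look-alike of the loose_tray alone.

How it is judged:
By the outcome, as a careful person would: the job done as asked, in the order asked, and still so for the second after the job is handed in, with the robot touching nothing.
It also fails if it takes over 29 s, if anything falls off the work surface, if the arm or the gripper's body presses on something with over 40 N, if the wrist force passes 120 N, or if a joint passes its speed limit or range.

## Working session

There is one attempt and no reset: what is moved stays moved. The work goes in short steps, each a Python script; the robot and the scene stay as the last script left them, time stands still between calls to the robot, and variables do not carry over. Pictures are saved under pics/ and viewed, and the job is handed in when it is done.

```bash
ls; mkdir -p pics; python3 - <<'E'
from station import env, viewer
import cv2,numpy as np
for c in("top","side"):
    p,d=viewer.read_camera(c); np.savez(f"pics/{c}0.npz",p=p,d=d)
    cv2.imwrite(f"pics/{c}0.png",p[:,:,::-1]); i=viewer.camera_info(c); print(c,i)
print(env.sense()["t"])
E
```

```text
pics
top {'intrinsics': array([[441.9514756 ,   0.        , 281.01057755],
       [  0.        , 441.9514756 , 204.32118659],
       [  0.        ,   0.        ,   1.        ]]), 'dist_coeffs': array([-0.14005936,  0.        ,  0.        ,  0.        ,  0.        ]), 'eye': array([ 0.37396588, -0.0147271 ,  1.08525607]), 'rotation': array([[-0.01825662,  0.98980175, -0.14127702],
       [-0.99979432, -0.01682447,  0.01132509],
       [ 0.00883269,  0.14145472,  0.98990532]])}
side {'intrinsics': array([[488.3309435 ,   0.        , 280.93636721],
       [  0.        , 488.3309435 , 208.34578068],
       [  0.        ,   0.        ,   1.        ]]), 'dist_coeffs': array([-0.05691872,  0.        ,  0.        ,  0.        ,  0.        ]), 'eye': array([0.15701468, 0.70388889, 0.64808869]), 'rotation': array([[-0.88177722,  0.30475709, -0.35998897],
       [-0.47138642, -0.54312261,  0.69484723],
       [ 0.01624147,  0.78239437,  0.6225715 ]])}
0.1
```

View pics/top0.png

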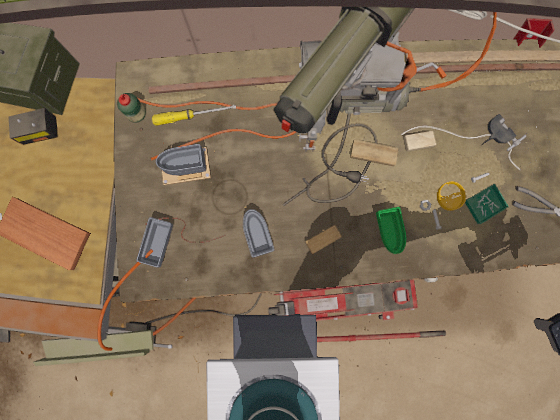

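View pics/side0.png

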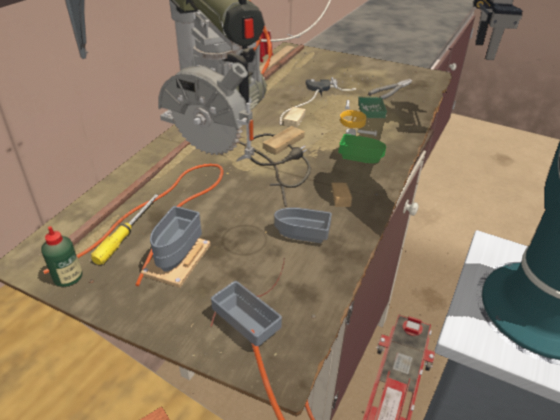

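Top view: the grey trays are one with a pointed end at (258,232), the stack on plywood at (183,160) with its point to the left, and the oblong one at (155,242), square at both ends. The green look-alike is at (391,229). A saw overhangs around (340,80). The tray at (258,232) fits the description; I'll confirm that in an enlarged crop and measure.

```bash
cat > h.py <<'E'
import numpy as np,cv2
from station import viewer
def cloud(c,d):
    i=viewer.camera_info(c);K=np.array(i["intrinsics"]);D=np.array(i["dist_coeffs"])
    h,w=d.shape;v,u=np.mgrid[:h,:w]
    n=cv2.undistortPoints(np.stack([u,v],-1).reshape(-1,1,2).astype(np.float64),K,D).reshape(h,w,2)
    P=np.stack([n[...,0]*d,-n[...,1]*d,-d],-1)
    X=P@np.array(i["rotation"]).T+np.array(i["eye"]); X[d<=0]=np.nan
    return X
def proj(c,X):
    i=viewer.camera_info(c);R=np.array(i["rotation"])
    p=(np.atleast_2d(X)-i["eye"])@R; p=p*[1,-1,-1]
    return cv2.projectPoints(p.reshape(-1,1,3),np.zeros(3),np.zeros(3),np.array(i["intrinsics"]),np.array(i["dist_coeffs"]))[0].reshape(-1,2)
E
python3 - <<'E'
from h import *
z=np.load("pics/top0.npz");p,d=z["p"],z["d"];X=cloud("top",d)
zs=np.load("pics/side0.npz");Xs=cloud("side",zs["d"])
for n,(u0,v0,u1,v1) in dict(loose=(235,200,285,265),stack=(148,138,220,190),obl=(130,208,180,275)).items():
    Q=X[v0:v1,u0:u1].reshape(-1,3)
    hz=Q[:,2]; print(n,"z pct",np.nanpercentile(hz,[2,10,50,90,95,99]))
    top=np.nanpercentile(hz,99)
    r=Q[hz>top-.008]; print(len(r),r.min(0),r.max(0))
    (c,s,a)=cv2.minAreaRect((r[:,:2]*1000).astype(np.float32)); print("rect",c,s,a)
    x0,x1=r[:,:2].min(0)-.02,r[:,:2].max(0)+.02
    q=Xs.reshape(-1,3); m=(q[:,0]>x0[0])&(q[:,0]<x1[0])&(q[:,1]>x0[1])&(q[:,1]<x1[1])
    q=q[m]; t=np.nanpercentile(q[:,2],99); r=q[q[:,2]>t-.008]
    print(" side",t,len(r),cv2.minAreaRect((r[:,:2]*1000).astype(np.float32)))
# obstacles
for a in np.arange(.2,.9,.1):
  print("x%.1f"%a,[("%.2f"%np.nanmax(np.r_[-1,X[(X[...,0]>a)&(X[...,0]<=a+.1)&(X[...,1]>b)&(X[...,1]<=b+.1)][:,2]])) for b in np.arange(.5,-.7,-.1)])
im=np.hstack([cv2.resize(p[195:275,125:215],None,fx=4,fy=4,interpolation=2),cv2.resize(p[195:275,215:305],None,fx=4,fy=4,interpolation=2)])
cv2.imwrite("pics/crop1.png",im[:,:,::-1])
cv2.imwrite("pics/crop2.png",cv2.resize(p[130:200,140:230],None,fx=7,fy=7,interpolation=2)[:,:,::-1])
E
```

```text
loose z pct [-0.00498906 -0.00302076  0.00011097  0.02200442  0.04037597  0.04623162]
168 [ 0.40116714 -0.00826746  0.03892017] [0.51045249 0.06439793 0.04961891]
rect (458.21881103515625, 32.47602081298828) (109.19136047363281, 56.082122802734375) 16.445302963256836
 side 0.04497229635394671 429 ((458.4588317871094, 35.288108825683594), (109.16895294189453, 58.43289566040039), 16.668930053710938)
stack z pct [-0.00421465 -0.0025508   0.00289853  0.06379869  0.07912777  0.08462948]
223 [0.60072492 0.15493959 0.07664914] [0.66388829 0.2658684  0.0875518 ]
rect (631.1443481445312, 211.80477905273438) (57.657501220703125, 109.31281280517578) 7.012770652770996
 side 0.08301692707356095 477 ((628.3865356445312, 213.5087890625), (58.59712600708008, 112.1998291015625), 8.612916946411133)
obl z pct [-0.00438984 -0.00273317  0.00056861  0.02962519  0.04300526  0.04666405]
229 [0.38048805 0.23615422 0.03893574] [0.4948883  0.32045259 0.05002154]
rect (437.5912170410156, 279.5929260253906) (59.581302642822266, 110.28761291503906) 72.73371887207031
 side 0.0454194978655856 628 ((436.5140380859375, 279.0968322753906), (57.93910598754883, 110.68656921386719), 73.62467193603516)
x0.2 ['-0.02', '0.01', '0.00', '-0.00', '-0.92', '-0.80', '-0.79', '-0.82', '-0.81', '-0.81', '0.35', '0.35']
x0.3 ['0.01', '0.01', '0.05', '0.05', '0.01', '0.03', '0.01', '0.00', '0.00', '0.01', '0.01', '0.01']
x0.4 ['0.01', '0.01', '0.05', '0.05', '0.01', '0.05', '0.05', '0.03', '0.05', '0.05', '0.01', '0.03']
x0.5 ['0.01', '-0.02', '0.01', '0.03', '0.02', '0.05', '0.38', '0.03', '0.05', '0.05', '0.02', '0.03']
x0.6 ['-0.01', '0.00', '0.01', '0.09', '0.09', '0.01', '0.41', '0.41', '0.03', '0.03', '0.03', '0.02']
x0.7 ['0.17', '0.51', '0.50', '0.50', '0.50', '0.49', '0.48', '0.49', '0.49', '0.50', '0.50', '0.02']
x0.8 ['0.17', '0.00', '0.02', '0.02', '0.02', '0.02', '0.23', '0.42', '0.41', '0.12', '0.28', '0.25']
```

View pics/crop1.png

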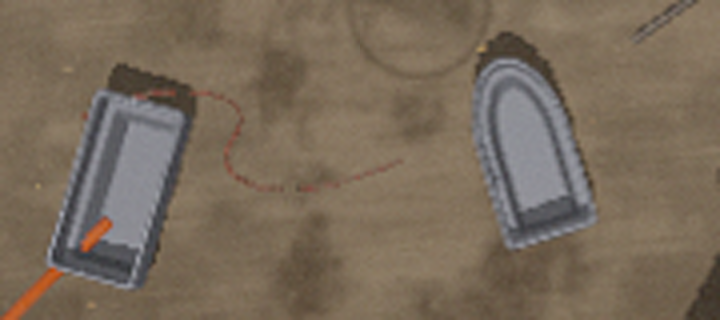

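View pics/crop2.png

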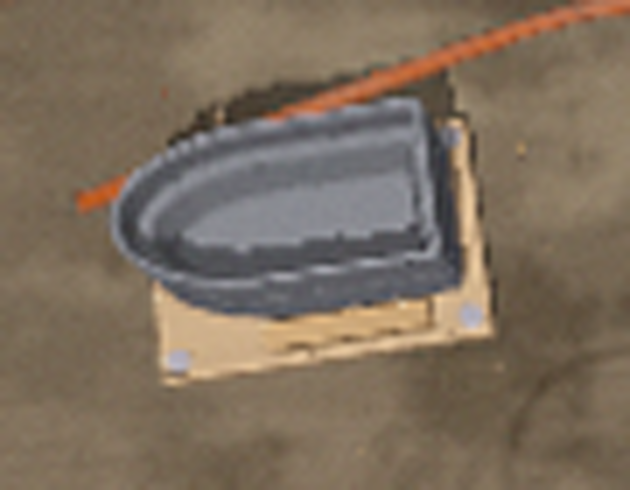

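```bash
cat >> h.py <<'E'
from scipy.optimize import least_squares
from scipy.spatial import cKDTree
def outline():
    t=np.linspace(-np.pi/2,np.pi/2,200)
    a=np.c_[5+50*np.cos(t),28*np.sin(t)]
    s=np.linspace(5,-55,100); e=np.linspace(28,-28,90)
    return np.r_[a,np.c_[s,0*s+28],np.c_[0*e-55,e],np.c_[s[::-1],0*s-28]]/1000
_o=outline()
n=_o-np.array([-.01,0])
_mid=np.r_[_o]*np.array([53.5/55,26.5/28])   # middle of the wall top
_T=cKDTree(_mid)
def fit(P,g):
    P=P[:,:2]
    def res(q):
        c,s=np.cos(q[2]),np.sin(q[2]); L=(P-q[:2])@np.array([[c,-s],[s,c]])
        return _T.query(L)[0]*1000
    best=None
    for k in (0,.1,-.1):
        r=least_squares(res,np.array(g)+[0,0,k],loss="soft_l1",f_scale=2,x_scale=[.01,.01,.1],diff_step=1e-4)
        if best is None or r.cost<best.cost:best=r
    return best.x,np.median(res(best.x))
def rim(X,g,ztop,rad=.075,dz=.006):
    q=X.reshape(-1,3); m=(np.hypot(q[:,0]-g[0],q[:,1]-g[1])<rad)&(abs(q[:,2]-ztop)<dz)
    return q[m]
E
python3 - <<'E'
from h import *
from station import env
for c in("top","side"):
    X=cloud(c,np.load(f"pics/{c}0.npz")["d"])
    for n,g,zt in(("loose",(.458,.033,.287),.046),("stack",(.63,.212,1.69),.084)):
        P=rim(X,g,zt); q,e=fit(P,g); q2,e2=fit(P,[g[0],g[1],g[2]+np.pi])
        print(c,n,len(P),q.round(4),np.degrees(q[2]).round(2),"res",e,"flipped",e2, "zmed",np.median(P[:,2]))
    q=X.reshape(-1,3); q=q[(q[:,2]>.15)&(q[:,0]>.3)&(q[:,0]<.85)&(abs(q[:,1])<.5)]
    for y in np.arange(-.4,.5,.1):
        m=q[abs(q[:,1]-y)<.05]
        for z in np.arange(.15,.75,.1):
            k=m[(m[:,2]>=z)&(m[:,2]<z+.1)]
            if len(k): print("  y%.1f z%.2f minx %.3f n%d"%(y,z,k[:,0].min(),len(k)))
s=env.sense();print(s["tcp_rot"],s["gripper_width"],s["wrist_force"])
E
```

```text
top loose 163 [0.4586 0.0325 0.2859] 16.38 res 0.8561066193988569 flipped 2.406917329587867 zmed 0.04479771260719878
top stack 209 [0.6303 0.2126 1.7022] 97.53 res 0.8442786415426837 flipped 2.7379998834850263 zmed 0.08283443189048079
  y-0.4 z0.15 minx 0.797 n3
  y-0.4 z0.45 minx 0.773 n748
  y-0.3 z0.15 minx 0.724 n408
  y-0.3 z0.25 minx 0.725 n909
  y-0.3 z0.35 minx 0.818 n43
  y-0.3 z0.45 minx 0.773 n597
  y-0.2 z0.15 minx 0.712 n610
  y-0.2 z0.25 minx 0.711 n1358
  y-0.2 z0.35 minx 0.705 n1919
  y-0.2 z0.45 minx 0.773 n460
  y-0.1 z0.15 minx 0.646 n640
  y-0.1 z0.25 minx 0.605 n134
  y-0.1 z0.35 minx 0.599 n4027
  y-0.1 z0.45 minx 0.773 n407
  y-0.0 z0.25 minx 0.609 n18
  y-0.0 z0.35 minx 0.605 n788
  y-0.0 z0.45 minx 0.773 n452
  y0.1 z0.45 minx 0.774 n555
  y0.2 z0.45 minx 0.773 n725
  y0.3 z0.45 minx 0.773 n955
  y0.4 z0.45 minx 0.774 n929
side loose 299 [0.4586 0.0354 0.2954] 16.93 res 0.9496933864436095 flipped 2.36796519220608 zmed 0.043228081613417735
side stack 347 [0.6281 0.214  1.7003] 97.42 res 0.8417830446342598 flipped 2.5892292266602985 zmed 0.08129598033955276
  y-0.4 z0.15 minx 0.801 n1
  y-0.3 z0.15 minx 0.722 n278
  y-0.3 z0.25 minx 0.722 n14
  y-0.2 z0.15 minx 0.707 n238
  y-0.2 z0.25 minx 0.707 n116
  y-0.2 z0.35 minx 0.818 n9
  y-0.1 z0.15 minx 0.645 n3653
  y-0.1 z0.25 minx 0.601 n1700
  y-0.1 z0.35 minx 0.598 n666
  y-0.0 z0.25 minx 0.607 n311
  y-0.0 z0.35 minx 0.603 n1253
  y0.3 z0.45 minx 0.773 n107
[[-9.14022117e-01 -7.46757901e-04  4.05663669e-01]
 [-4.05664342e-01  1.41540804e-03 -9.14021027e-01]
 [ 1.08372805e-04 -9.99998719e-01 -1.59664731e-03]] 0.09191728886149811 [ 0.06903078 -0.54456901  0.19867293]
```

```bash
cat >> h.py <<'E'
L=np.array([.4586,.0338]);LY=np.radians(16.65);S=np.array([.6292,.2133]);SY=np.radians(97.48);OFF=-.008
def R(trayyaw,sg=-1):
    a=trayyaw+sg*np.pi/2; z=np.array([np.cos(a),np.sin(a),0]);y=np.array([0,0,-1.]);return np.c_[np.cross(y,z),y,z]
def at(c,yaw,z,off=OFF): return np.array([c[0]+off*np.cos(yaw),c[1]+off*np.sin(yaw),z])
E
python3 - <<'E'
from h import *
from station import env,solver
print(env.sense()["joint_positions"])
for sg in(-1,1):
    for n,p,r in(("way",np.array([.38,-.25,.2]),R(LY-.5,sg)),("hoverL",at(L,LY,.13),R(LY,sg)),("graspL",at(L,LY,.023),R(LY,sg)),("hoverS",at(S,SY,.2),R(SY,sg)),("home",at(S,SY,.088),R(SY,sg))):
        q=solver.inverse_kinematics(p,r); print(sg,n,p.round(3),None if q is None else np.round(q,2))
E
```

```text
[ 1.11001187  0.46830962 -0.01162291  1.60348987  0.0060021   1.07142812
 -0.05633326]
-1 way [ 0.38 -0.25  0.2 ] [ 0.58  0.16 -0.08  2.07  0.02  0.91 -1.29]
-1 hoverL [0.451 0.032 0.13 ] [ 0.3   0.31 -0.51  2.12  0.22  0.76 -1.63]
-1 graspL [0.451 0.032 0.023] [ 0.16  0.5  -0.36  2.18  0.34  0.52 -1.74]
-1 hoverS [0.63  0.205 0.2  ] [ 0.15  0.64 -0.77  1.54  0.47  1.15 -0.59]
-1 home [0.63  0.205 0.088] [ 0.08  0.74 -0.66  1.63  0.53  0.96 -0.63]
1 way [ 0.38 -0.25  0.2 ] [ 1.08  0.22 -0.64  2.04  0.16  0.93  1.72]
1 hoverL [0.451 0.032 0.13 ] [ 0.68  0.45 -0.99  2.1   0.51  0.85  1.25]
1 graspL [0.451 0.032 0.023] [ 0.36  0.55 -0.6   2.17  0.57  0.58  1.2 ]
1 hoverS [0.63  0.205 0.2  ] [ 0.39  0.94 -1.33  1.53  0.92  1.4   2.27]
1 home [0.63  0.205 0.088] [ 0.39  1.13 -1.34  1.61  1.13  1.34  2.16]
```

```bash
cat >> h.py <<'E'
def snap(tag):
    for c in("top","side"):
        p,d=viewer.read_camera(c); np.savez(f"pics/{c}{tag}.npz",p=p,d=d); cv2.imwrite(f"pics/{c}{tag}.png",p[:,:,::-1])
E
python3 - <<'E'
from h import *
from station import env
env.reach(np.array([.38,-.25,.2]),R(LY-.5)); print(env.sense()["t"])
env.reach(at(L,LY,.12),R(LY)); s=env.sense();print(s["t"],s["ee_pos"],at(L,LY,.12),s["wrist_force"])
snap("1")
E
```

```text
1.4583
2.6083 [0.45132631 0.02985957 0.12017981] [0.45093542 0.0315078  0.12      ] [ 0.58767879 -1.08193742  0.65463638]
```

View pics/side1.png

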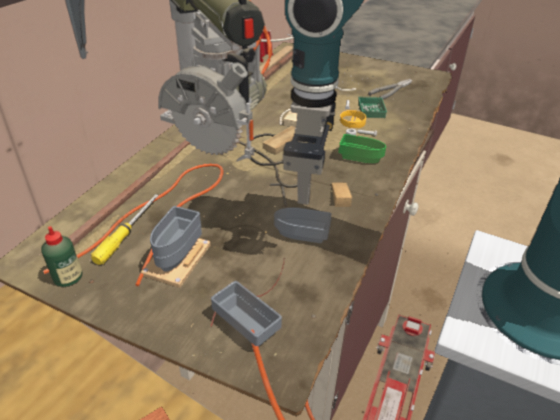

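The side view shows the gripper over the loose tray at (303,225), clear of the saw. Next I descend and grip.

```bash
python3 - <<'E'
from h import *
from station import env,effector
env.movel(at(L,LY,.05),R(LY),rate=.15); 
env.movel(at(L,LY,.0235),R(LY),rate=.06); s=env.sense();print(s["t"],s["ee_pos"],s["wrist_force"])
effector.grasp(squeeze=18); s=env.sense();print(s["t"],s["gripper_width"],s["ee_pos"],s["wrist_force"])
env.movel(at(L,LY,.20),R(LY),rate=.15); s=env.sense();print(s["t"],s["gripper_width"],s["ee_pos"],s["wrist_force"])
snap("2")
E
```

```text
3.9167 [0.45074529 0.03161499 0.02322146] [-0.66947168 -0.40258975  0.34555074]
4.55 0.05562446918896368 [0.45105258 0.03143444 0.02364693] [0.12070665 0.35224198 1.32417225]
5.875 0.056150529492824765 [0.45032418 0.03144367 0.19923704] [-0.27862174 -0.37183114 -1.7558504 ]
```

View pics/side2.png

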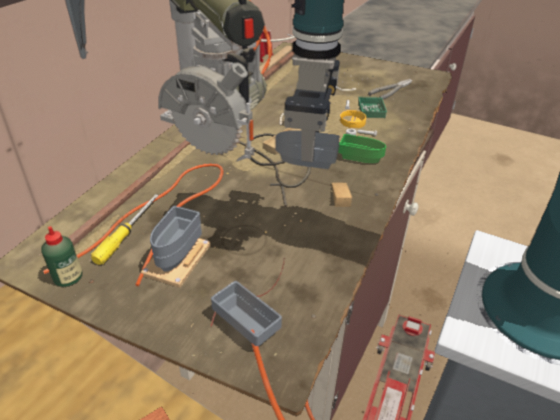

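The tray is held at (307,150) with a 56 mm opening, which matches its width. I carry it over the stack, turn it, and measure it in the hand.

```bash
python3 - <<'E'
from h import *
from station import env
env.reach(at(S,SY,.17),R(SY)); env.pause(.3);s=env.sense();print(s["t"],s["ee_pos"],at(S,SY,.17),s["wrist_force"])
snap("3")
s=env.sense();zr=s["ee_pos"][2]+.0225
for c in("top","side"):
    X=cloud(c,np.load(f"pics/{c}3.npz")["d"])
    P=rim(X,S,zr,rad=.075,dz=.005); print(c,len(P),fit(P,[*S,SY]) if len(P)>20 else "")
    P=rim(X,S,.084-.0015,dz=.006); print(" stack",c,len(P),fit(P,[*S,SY]) if len(P)>20 else "")
im=np.load("pics/side3.npz")["p"][100:300,80:300]
cv2.imwrite("pics/crop3.png",cv2.resize(im,None,fx=2.8,fy=2.8,interpolation=2)[:,:,::-1])
E
```

```text
7.2667 [0.63031558 0.20458333 0.17062796] [0.63024144 0.20536808 0.17      ] [-0.26244829  0.38175762 -1.33844674]
top 0 
 stack top 0 
side 395 (array([0.62809407, 0.21390168, 1.6865822 ]), np.float64(1.3137437210058514))
 stack side 409 (array([0.62802997, 0.21392804, 1.69908663]), np.float64(0.7276570686990252))
```

View pics/crop3.png

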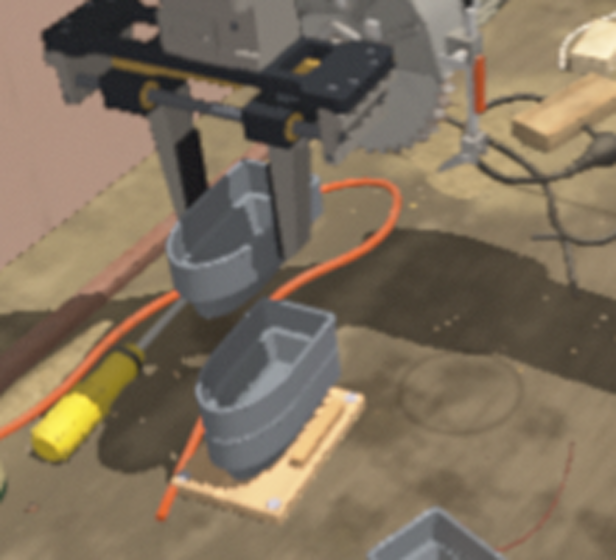

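View pics/top3.png

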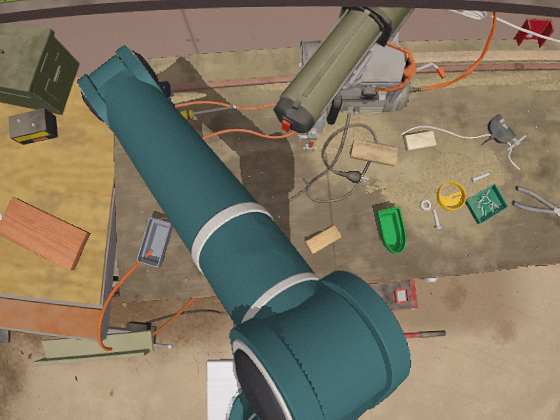

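Side view: the held tray has its pointed end the same way as the stack's, and the fitted outlines agree within 1 mm and 1°. I lower it in small steps and watch the force.

```bash
python3 - <<'E'
from h import *
from station import env
env.movel(at(S,SY,.113),R(SY),rate=.12)
f0=np.array(env.sense()["wrist_force"]);print(f0)
for z in(.107,.102,.097,.093,.090,.088,.0865,.085):
    env.movel(at(S,SY,z),R(SY),rate=.04); s=env.sense(); f=np.array(s["wrist_force"])-f0
    print(round(s["t"],2),z,s["ee_pos"].round(4),f.round(1),np.round(s["moment"],2),round(s["gripper_width"],4))
    if np.linalg.norm(f)>8: break
snap("4")
im=np.load("pics/side4.npz")["p"][120:300,80:300]
cv2.imwrite("pics/crop4.png",cv2.resize(im,None,fx=2.8,fy=2.8,interpolation=2)[:,:,::-1])
E
```

```text
[ 0.81010382  0.63737584 -1.60560305]
8.29 0.107 [0.6303 0.2053 0.1072] [-1.9 -0.8  0.3] [-0.08 -0.09 -0.01] 0.0559
8.57 0.102 [0.63   0.2053 0.1017] [-0.7 -1.  -0.3] [-0.03 -0.14 -0.02] 0.0561
8.84 0.097 [0.63   0.2052 0.0966] [-0.6 -0.7  0.3] [-0.07 -0.13 -0.01] 0.0557
9.09 0.093 [0.6301 0.2053 0.0926] [-0.4 -0.1  0.8] [-0.02 -0.09  0.01] 0.0558
9.34 0.09 [0.6301 0.2053 0.0898] [-0.4 -0.   0.4] [-0.04 -0.1   0.01] 0.0559
9.59 0.088 [0.6302 0.2053 0.0879] [-0.7 -1.5  0.8] [-0.03 -0.09 -0.02] 0.0557
9.84 0.0865 [0.6304 0.2054 0.0877] [-3.2 -1.2  7.6] [-0.33  0.54 -0.03] 0.0558
```

View pics/crop4.png

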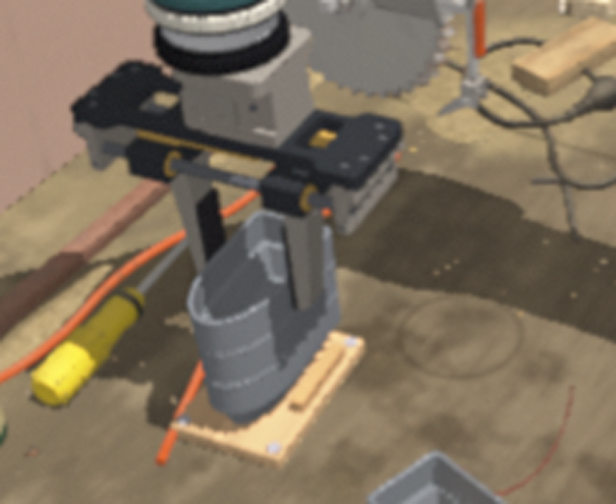

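It made contact at TCP z = 0.0877, against an expected 0.0875, and the bands look flush. I release, retreat and check.

```bash
python3 - <<'E'
from h import *
from station import env,effector
effector.release(); s=env.sense();print(s["t"],s["gripper_width"],s["wrist_force"])
env.movel(at(S,SY,.22),R(SY),rate=.15)
env.reach(np.array([.42,.05,.25]),R(LY)); print(env.sense()["t"])
snap("5")
for c in("top","side"):
    X=cloud(c,np.load(f"pics/{c}5.npz")["d"])
    P=rim(X,S,.1085,dz=.007); print(c,len(P),np.median(P[:,2]) if len(P) else 0)
    if len(P)>20:
        q,e=fit(P,[*S,SY]); print(q,e)
        a=q[2]; x=(P[:,:2]-q[:2])@[np.cos(a),np.sin(a)]; y=(P[:,:2]-q[:2])@[-np.sin(a),np.cos(a)]
        P2=np.c_[x,y,np.ones(len(x))]; k=(P[:,2]>np.median(P[:,2])-.004); print("tilt",np.linalg.lstsq(P2[k],P[k,2],rcond=None)[0])
im=np.load("pics/side5.npz")["p"][160:300,80:300]
cv2.imwrite("pics/crop5.png",cv2.resize(im,None,fx=3,fy=3,interpolation=2)[:,:,::-1])
E
```

```text
10.625 0.09196746453627545 [ 1.19856299  0.59458294 -0.23154865]
12.6917
top 244 0.10815595520954685
[0.62982978 0.21327536 1.70744289] 0.8249003343809822
tilt [-0.00082912 -0.00738447  0.10845984]
side 473 0.10653180524483041
[0.627943   0.214698   1.69031807] 0.6901296724574111
tilt [ 0.00056525 -0.00442244  0.10667131]
```

View pics/crop5.png

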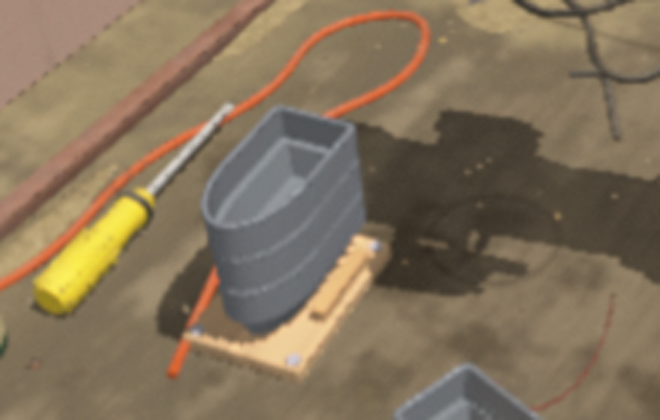

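View pics/top5.png

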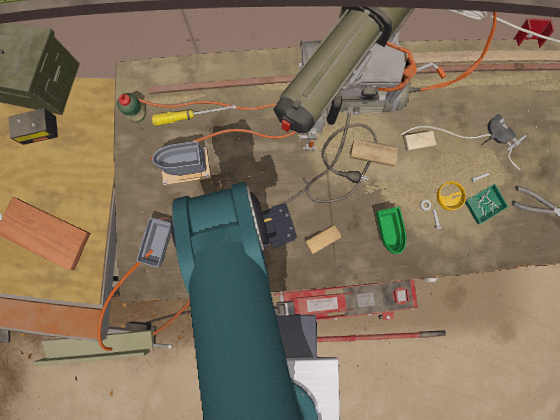

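The rim rose about 25–26 mm, the tray is level within noise, its axes match the stack's, and the oblong tray at (155,242) has not moved. I hand it in.

```bash
python3 - <<'E'
from station import env,workorder
print(workorder.finish_job(),env.sense()["t"])
E
```

```text
the job is handed in; nothing more can be done
the job is handed in; nothing more can be done
```

The loose tray is nested in the top of the stack with its pointed end over theirs, let go, and the job is handed in. I gripped it across its side bands (56 mm opening), turned it about 81° and lowered it. It seated at 0.0877 m tool height against an expected 0.0875 m, with about 8 N of contact force. The last clock reading was about 12.7 s of the 29 s allowed.

**Last checks:**
- **Height:** the rim read 108.2 mm from the top camera and 106.5 mm from the side camera, against a nominal 110 mm. Both cameras also read the other rims 1–3 mm low. Compared with the old top rim it rose about 25.3 mm, where 26 mm was expected, so this agrees within noise.
- **Level and alignment:** the fitted tilt was 0.5° or less. The position matched the stack to within 1 mm on each camera, and the yaw to within about 0.6°.
- **Disagreement:** the two cameras differ from each other by about 2 mm and 1°, consistent with the stated calibration error.
- **Other trays:** the oblong tray and the green look-alike were not touched and look unmoved. The arm was clear of the stack when I handed in.

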